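# Shingle the sample boards in the drying tray

### The job

Shingle the three sample boards from the sloping rack in the tray like roof tiles, painted ends towards the sliding stop: first red, its plain end on the rubber starter bar and up against the grey head stop, then yellow, then blue, in a straight line, each resting half over the one before and leaving its whole painted end showing. Then slide the end stop up until it just meets the blue board, without shoving the fan together. Leave the things lying around where they are.

Things in the scene. Friction and masses are not known exactly. Their poses are not given: they have to be found in the camera images.
- red_center (a point): Centre (half-way up) of the loose red board: flat light wood, 120 x 56 x 8 mm, 60 g, one end painted red. x runs along the length away from the painted end (painted end = -x), y across the 56 mm width, z out of the upper face. Starts on one of the rack's three pads (which one varies), painted end down the slope.
- red_end (a point): Middle of the painted end's face of the red board, 60 mm from its centre along -x; the outer 40 mm at this end are painted all round. Axes as the board's.
- yellow_center (a point): Centre (half-way up) of the loose yellow board: flat light wood, 120 x 56 x 8 mm, 60 g, one end painted yellow. x runs along the length away from the painted end (painted end = -x), y across the 56 mm width, z out of the upper face. Starts on one of the rack's three pads (which one varies), painted end down the slope.
- yellow_end (a point): Middle of the painted end's face of the yellow board, 60 mm from its centre along -x; the outer 40 mm at this end are painted all round. Axes as the board's.
- blue_center (a point): Centre (half-way up) of the loose blue board: flat light wood, 120 x 56 x 8 mm, 60 g, one end painted blue. x runs along the length away from the painted end (painted end = -x), y across the 56 mm width, z out of the upper face. Starts on one of the rack's three pads (which one varies), painted end down the slope.
- blue_end (a point): Middle of the painted end's face of the blue board, 60 mm from its centre along -x; the outer 40 mm at this end are painted all round. Axes as the board's.
- rack: Fixed plywood rack 130 x 270 mm, 95 mm high; origin under its centre, x to its high edge. Face slopes 25 degrees, rising along +x. Three raised cork pads (30 mm wide, 8 mm high) at y = -95, 0, +95 mm; a board lies on each, its long edges 13 mm past the pad on both sides, its lower end on a lip 7 mm high. Board centres near x = -5, z = 66 mm.
- tray: Fixed aluminium tray 108 x 356 mm; origin at the centre of its underside, z up, y along its length. Floor's top at z = 5 mm; side lips to z = 10 mm at x = +-50 to 54 mm. Grey head stop at the +y end, sliding end stop at the -y end.
- head_stop (a point): Foot of the grey head stop's inner face, on the tray floor at the tray's y = +160 mm, z = 5 mm; axes as the tray's. The stop is 40 mm high. Against it lies a rubber starter bar, 12 mm wide along y, 14.5 mm high: a board with its plain end on it and painted end on the floor slopes 7.5 degrees; each next board laid half over the one before slopes the same.
- stop (a joint): Sliding end stop: value in metres, 0 at the tray's -y end, grows as it slides along the tray's +y towards the boards, up to 0.125. Starts at 0 to 0.02. Slides with about 1.5 N of friction and stays where left.
- stop_face (a point): Middle of the end stop's flat black face that looks along the tray's +y to the boards (92 mm wide, z = 6 to 28 mm in the tray's frame). Axes as the tray's. At the tray's y = -156 mm + joint value, z = 9 mm.
- stop_tab (a point): Grip point on the end stop's orange upright tab: 40 mm wide along the tray's x, 12 mm thick along its y, free from z = 28 to 71 mm in the tray's frame; this point lies 7 mm behind the face, at z = 55 mm. Axes as the tray's.
- masking_tape: Roll of masking tape, 105 mm across, 24 mm high, to the left of the rack; a bystander. Origin at the centre of its underside.
- sanding_block: Wooden sanding block 112 x 66 x 32 mm, left of the tray; a bystander. Origin at the centre of its underside.
- tape_measure: Yellow tape measure 68 x 85 x 34 mm, right of the rack; a bystander. Origin at the centre of its underside.

How it is judged (in metres and radians):
On the way, in this order (a step that is already met when the one before it is completed fails the run):
1. the red board lies in the tray, plain end on the starter bar at the head stop, released (x of red_end in the frame of tray between -0.016 and 0.016 m and z of red_end in the frame of tray below 0.016 m and angle between the x axis of board_red and the y axis of tray, either way round below 0.28 rad and angle between board_red's own z axis and vertical between 0.07 and 0.22 rad and contact force between the fingers and board_red below 0.1 N and linear speed of board_red below 0.03 m/s and y of red_end in the frame of tray between 0.023 and 0.045 m), for 0.2 s.
2. the yellow board lies half over the red one, red end showing, released (x of yellow_end in the frame of tray between -0.016 and 0.016 m and z of yellow_end in the frame of tray below 0.016 m and angle between the x axis of board_yellow and the y axis of tray, either way round below 0.28 rad and angle between board_yellow's own z axis and vertical between 0.07 and 0.22 rad and contact force between the fingers and board_yellow below 0.1 N and linear speed of board_yellow below 0.03 m/s and x of yellow_end in the frame of board_red between -0.138 and -0.098 m and y of yellow_end in the frame of board_red between -0.015 and 0.015 m and contact force between board_yellow and board_red above 0.02 N), for 0.2 s.
3. the blue board lies half over the yellow one, yellow end showing, released (x of blue_end in the frame of tray between -0.016 and 0.016 m and z of blue_end in the frame of tray below 0.016 m and angle between the x axis of board_blue and the y axis of tray, either way round below 0.28 rad and angle between board_blue's own z axis and vertical between 0.07 and 0.22 rad and contact force between the fingers and board_blue below 0.1 N and linear speed of board_blue below 0.03 m/s and x of blue_end in the frame of board_yellow between -0.138 and -0.098 m and y of blue_end in the frame of board_yellow between -0.015 and 0.015 m and contact force between board_blue and board_yellow above 0.02 N), for 0.2 s.
4. the end stop is slid up to the blue board's end (y of blue_end in the frame of stop_face between -0.004 and 0.008 m and contact force between the fingers and stop below 0.1 N), for 0.2 s.
At the end, for the whole second after the job is handed in: Red head within 15 mm of the head stop; yellow rests on red, blue on yellow, each painted end 38 to 78 mm past the one below and within 15 mm sideways; painted ends on the floor within 16 mm of mid-tray, slope 4 to 12.5 degrees, at rest; end stop within 8 mm of the blue end; all released (all of step 1 and all of step 2 and all of step 3 and all of step 4); the robot touches nothing.
It fails at once if a bystander (masking tape, sanding block, tape measure) is moved more than 30 mm (distance of any of masking_tape, sanding_block, tape_measure from where it was at the start of the episode above 0.03 m).
It also fails if it takes over 72 s, if anything falls off the work surface, if the arm or the gripper's body presses on something with over 40 N, if the wrist force passes 120 N, or if a joint passes its speed limit or range.

### The arm

A 7-joint arm with a two-finger parallel gripper is mounted at the origin on a cart in front of the work surface, level with it; the furniture and walls round the work are solid. World frame = base frame: x ahead of the robot, y to its left, z up, the work surface at z = 0. Lengths are in mm, angles in degrees, forces in N, time in s.
With the tool pointing down it reaches from about 350 to 900 mm from the base axis. Payload 8.1 kg.
Tool frame: the origin (TCP) lies midway between the tips of the shut fingers; the grasp point (between the pads) lies 19 mm behind it; z points along the fingers, y is the line along which they close (so a half turn about z gives the same grasp; the last joint's range is limited). The gripper opens to 92 mm and grips with 3 to 60 N. Pads are 19 mm wide; open, the fingers measure 130 mm over their backs; the gripper's body (75 mm by 190 mm) begins 47 mm behind the grasp point.
Start: joints at [-70.967, 24.895, 1.432, 90.138, -0.665, 64.973, -4.303], TCP at [263.296, 566.848, 226.742] pointing down, gripper open.
Joint ranges: [-149.89, 149.89], [-25.12, 119.58], [-72.63, 75.52], [4.76, 147.25], [-75.54, 255.54], [6.69, 114.76], [-157.13, 157.13]. Speed limits (degrees/s): [127.2, 127.2, 172.46, 172.46, 180, 180, 180].

### API

Orientations are given as [roll, pitch, yaw] about the fixed x, y, z axes, in that order (R = Rz(yaw) Ry(pitch) Rx(roll)).
In Python, from bench import * gives the robot as it stands. The module is installed in compiled form; this text tells all that it offers. Calls block until the motion is done:
- movep(position, orientation): joint-space move of the TCP to a pose.
- move_l(position, attitude=None, speed=150): straight line of the TCP; attitude=None keeps the orientation; speed is the mean speed in mm/s.
- move_joints(angles): joint-space move.
- grip(opening, effort=None): finger opening in mm; effort is the grip in N (None keeps the last); returns when the fingers have stopped.
- hold(seconds).
- ik(position, orientation): joint angles nearest the present ones, or None.
- snapshot(name): name is "scene" or "top" or "wrist"; returns a dict with "pixels" (400x640x3 uint8, red, green, blue), "z_map" (400x640 float32, mm along the optical axis (not along the pixel's ray), 0 where there is no reading), "fx", "fy", "cx", "cy" (pixels), "dist_coeffs" ([k1, k2, p1, p2, k3] as OpenCV has them; the pictures are not rectified), "origin" and "orientation" of the camera in the world; the wrist camera has in their place "tool_from_camera" (4x4, takes a point from camera to tool coordinates, whose origin is the TCP and whose axes are the flange's). Camera axes: x right, y down, z forward; pixel columns grow to the right and rows downward; lengths in mm; the calibration is good to about 2 mm. A picture is of the moment at which its call begins: read the wrist's pose just before it.
A pose or a line that the arm cannot do raises MotionError and nothing moves.
- hand_in(): hands the job in; it is judged then, once.
Readings, each from a call of its own:
- current_time_s(): time.
- current_q(): joint angles.
- current_qvel(): joint speeds.
- current_effort(): joint torques, N m.
- current_position(): TCP position.
- current_eef_rot(): TCP orientation.
- current_force(): force on the tool from outside, world axes, zero at the start.
- current_ft_torque(): the same for the moment, N m.
- current_grip_width(): finger opening in mm.
- current_finger_force(): force on a finger pad.
Only numpy, scipy, OpenCV 4.12 (cv2) and the standard library are available. Lean on these libraries where they do the work, as an engineer would, in place of code of your own. Each camera call takes 0.05 s, during which the arm holds its last target. There are 200 camera calls.

## Working session

There is one attempt and no reset: what is moved stays moved. The work goes in short steps, each a Python script; the robot and the scene stay as the last script left them, time stands still between calls to the robot, and variables do not carry over. Pictures are saved under pics/ and viewed, at most 10 in all, crops included, and the job is handed in when it is done.

```bash
mkdir -p pics
python3 - <<'E'
from bench import *
import cv2,numpy as np,pickle
for n in("top","scene"):
    s=snapshot(n); pickle.dump(s,open(n+".pkl","wb"))
    cv2.imwrite(f"pics/{n}0.png",s["pixels"][:,:,::-1])
    print(n,{k:v for k,v in s.items() if k not in("pixels","z_map")})
print(current_position(),current_eef_rot(),current_time_s())
E
```

```text
top {'fx': 401.94316769239015, 'fy': 401.94316769239015, 'cx': 321.6307167031768, 'cy': 196.72733152692945, 'dist_coeffs': array([-0.0518226,  0.       ,  0.       ,  0.       ,  0.       ]), 'origin': array([458.51063648,  17.57506554, 979.09647564]), 'orientation': array([-172.94296007,    0.62868443,  -89.69511676])}
scene {'fx': 364.1186804412127, 'fy': 364.1186804412127, 'cx': 320.97133608694344, 'cy': 193.7423499057926, 'dist_coeffs': array([-0.07286667,  0.        ,  0.        ,  0.        ,  0.        ]), 'origin': array([ 159.3455466 , -702.72915113,  569.89791112]), 'orientation': array([-1.21272126e+02,  3.58468762e-02, -2.80459690e+01])}
[263.1541654  566.39955729 226.03761723] [-1.79920315e+02  9.22670249e-03  1.55082440e+02] 0.1
```

View pics/top0.png

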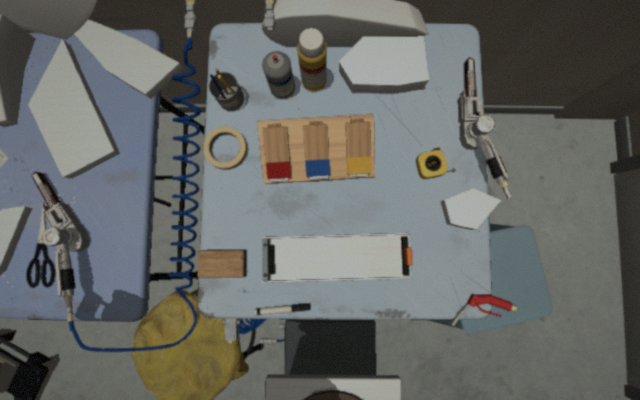

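View pics/scene0.png

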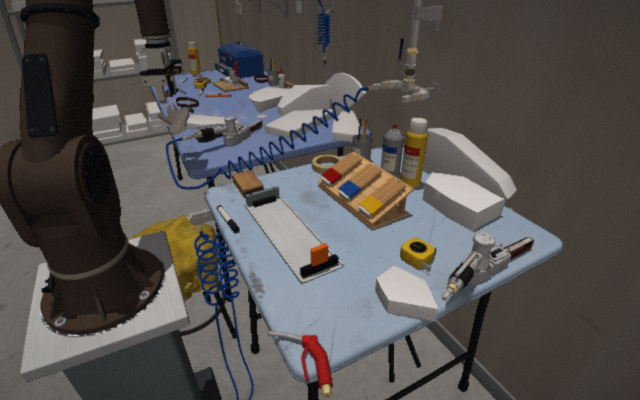

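The top view shows the rack at cols 258–375, rows 115–182: red at (278,150), blue (317,150), yellow (360,148), painted ends towards the robot. The tray spans cols 265–410, rows 235–280, with the head stop on the left (+y) and the orange tab at (409,256). I'll enlarge the crop for corner positions.

```bash
cat > h.py <<'E'
import numpy as np,cv2,pickle
from scipy.spatial.transform import Rotation as R
def cloud(s,T=None):
    K=np.array([[s["fx"],0,s["cx"]],[0,s["fy"],s["cy"]],[0,0,1]])
    v,u=np.mgrid[:400,:640]
    p=cv2.undistortPoints(np.stack([u,v],-1).reshape(-1,1,2).astype(float),K,s["dist_coeffs"]).reshape(400,640,2)
    P=np.dstack([p,np.ones((400,640))])*s["z_map"][...,None]
    if T is None: return P@R.from_euler("xyz",s["orientation"],degrees=True).as_matrix().T+s["origin"]
    return P@T[:3,:3].T+T[:3,3]
def topx(s,u,v,z):
    "pixel -> world at height z"
    K=np.array([[s["fx"],0,s["cx"]],[0,s["fy"],s["cy"]],[0,0,1]])
    p=cv2.undistortPoints(np.array([[[u,v]]],float),K,s["dist_coeffs"]).ravel()
    d=R.from_euler("xyz",s["orientation"],degrees=True).as_matrix()@[p[0],p[1],1]
    return s["origin"]+d*(z-s["origin"][2])/d[2]
E
python3 - <<'E'
from h import *
s=pickle.load(open("top.pkl","rb"));im=s["pixels"]
c=cv2.resize(im[105:290,250:425],None,fx=4,fy=3.2,interpolation=3) 
c=cv2.resize(im[110:290,250:425],(700,600)[:2] if 0 else (583,600),interpolation=cv2.INTER_CUBIC)
cv2.imwrite("pics/crop0.png",c[:,:,::-1])
P=cloud(s)
hsv=cv2.cvtColor(im,cv2.COLOR_RGB2HSV)
for n,(a,b) in {"red":((0,130,60),(8,255,255)),"yellow":((18,130,80),(30,255,255)),"blue":((105,120,50),(125,255,255)),"tab":((8,170,120),(17,255,255))}.items():
    m=cv2.inRange(hsv,a,b); 
    w=np.zeros_like(m)
    if n=="tab": w[240:275,395:420]=1
    else: w[140:185,258:378]=1
    y,x=np.nonzero(m*w)
    p=P[y,x]; print(n,len(y),x.min(),x.max(),y.min(),y.max(),np.median(p,0),p.min(0),p.max(0))
for (u,v) in [(270,135),(278,130),(317,130),(317,150),(360,130),(360,148),(340,256),(300,256),(340,200)]: print(u,v,P[v,u].round(1))
E
```

```text
red 375 266 290 161 178 [636.46103426 129.28621475  52.49256319] [458.51063648  17.57506554  37.04978781] [655.73066419 158.80005746 979.09647564]
yellow 408 347 371 156 174 [648.86676102 -56.99614853  53.22270761] [458.51063648 -89.51851652  29.13314504] [668.90226643  17.57506554 979.09647564]
blue 319 306 328 160 175 [642.67753529  39.51152236  52.5714736 ] [625.14477957  13.70283766  43.45739064] [658.95418717  65.24877694  62.77414936]
tab 55 407 410 248 264 [ 437.98707258 -166.54932318   71.10222346] [ 420.29054335 -170.5461859    65.41699679] [ 455.76820947 -163.26007942   75.30891679]
270 135 [709.5 146.2  91.5]
278 130 [721.1 128.1  92. ]
317 130 [722.1  39.3  88.6]
317 150 [680.3  39.5  68.4]
360 130 [722.7 -58.9  87.7]
360 148 [684.9 -60.   70.5]
340 256 [435.9 -15.9   7.1]
300 256 [435.3  80.2   4.1]
340 200 [571.2 -15.9   5.2]
```

View pics/crop0.png

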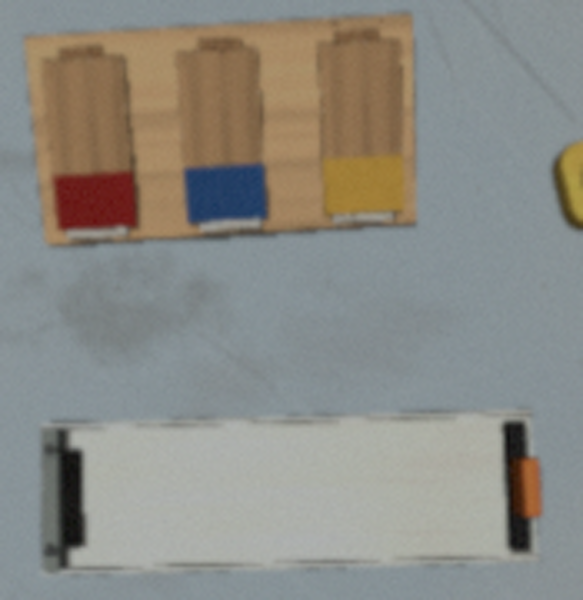

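Run:
```python
from h import *
s=pickle.load(open("top.pkl","rb"))
f=lambda c,z:topx(s,250+(c[0]+.5)/3.3314-.5,110+(c[1]+.5)/3.3333-.5,z)[:2]
B={"red":[(43,58),(127,55),(58,230),(137,227)],"blue":[(178,52),(259,48),(188,222),(267,220)],"yellow":[(318,43),(401,41),(324,214),(404,211)]}
for n,c in B.items():
    q=np.array([f(c[0],95),f(c[1],95),f(c[2],44.2),f(c[3],44.2)])
    d=(q[:2].mean(0)-q[2:].mean(0)); print(n,"topface centre",q.mean(0).round(1),"len",np.linalg.norm(d).round(1),"yaw",np.degrees(np.arctan2(d[1],d[0])).round(2),"w",np.linalg.norm(q[0]-q[1]).round(1),np.linalg.norm(q[2]-q[3]).round(1))
q=np.array([f((42,424),10),f((42,572),10),f((533,411),10),f((535,555),10)])
d=q[:2].mean(0)-q[2:].mean(0);print("tray",q.round(1).tolist(),q.mean(0).round(1),np.linalg.norm(d),"yaw",np.degrees(np.arctan2(-d[0],d[1])))
print("headface",f((67,432),45),f((67,566),45),"bar edge",f((83,500),19.5),"stopface",f((505,423),28),f((507,551),28),"tab top",f((513,488),71),f((540,488),71))
```

```text
red topface centre [673. 132.] len 110.4 yaw 2.49 w 57.5 56.2
blue topface centre [678.2  40.3] len 109.4 yaw 3.06 w 55.3 56.0
yellow topface centre [684.4 -56.1] len 108.9 yaw 3.37 w 56.6 56.7
tray [[480.5, 171.3], [375.2, 169.1], [491.5, -183.2], [389.1, -182.8]] [434.1  -6.4] 353.387527058155 yaw 2.017512225059754
headface [474.29424804 148.15725286] [382.43412744 146.40214033] bar edge [426.69432445 139.38016947] stopface [ 482.38865734 -159.46260838] [ 393.08870601 -159.44087998] tab top [ 437.82260952 -156.12842917] [ 437.86430082 -174.31457024]
```

```bash
cat >> h.py <<'E'
from bench import *
TRAY=np.array([434.,-7.5,0.]);TYAW=2.0
def tray(x,y,z): return TRAY+R.from_euler("z",TYAW,degrees=True).apply([x,y,z])
FL="y"
def board_R(yaw,slope): return R.from_euler("z",yaw,degrees=True)*R.from_euler("y",-slope,degrees=True)
def tool(c,yaw,slope,off,up=0,fl=None):
    """TCP pose gripping board (centre c) off mm towards plain end; TCP 6 mm under centre plane"""
    b=board_R(yaw,slope)
    return c+b.apply([off,0,-6+up]),(b*R.from_euler(fl or FL,180,degrees=True)).as_euler("xyz",degrees=True)
def rackc(xt,yt,yaw): # from the top-face centre
    n=board_R(yaw,25).apply([0,0,1]); return np.array([xt,yt,69.6])-4*n
RC={"red":(rackc(673,132,3.2),3.2),"blue":(rackc(678.2,40.3,3.2),3.2),"yellow":(rackc(684.4,-56.1,3.2),3.2)}
SL=7.5
def trayc(yend,x=0):
    b=board_R(TYAW+90,SL); return tray(x,yend,0)+b.apply([60,0,0])+[0,0,5+4*np.cos(np.radians(SL))]
E
python3 - <<'E'
from h import *
for fl in "xy":
    for n,y in(("red",38),("yellow",-22),("blue",-82)):
        c,w=RC[n]; print(fl,n,c.round(1))
        for a in(tool(c,w,25,20,100,fl),tool(c,w,25,20,0,fl),tool(trayc(y),TYAW+90,SL,20,100,fl),tool(trayc(y),TYAW+90,SL,20,0,fl)):
            q=ik(*a); print(a[0].round(0),None if q is None else np.round(q))
for yw in (2,92,182,-88):
    for z in(130,42): print(yw,np.round(ik(tray(0,-150,z),[180,0,yw]) if ik(tray(0,-150,z),[180,0,yw]) is not None else [0]))
print(snapshot("wrist")["tool_from_camera"].round(3))
E
```

```text
x red [674.7 132.1  66. ]
[653. 131. 160.] [-48.  24.  38. 115. -25.  22. -82.]
[695. 133.  69.] [-50.  40.  47. 114. -68.  24. -43.]
[430.  97. 113.] [-34.  17.  26. 125. -23.  41.  10.]
[430. 111.  13.] [-26.  28.  14. 129. -32.  26.  18.]
x yellow [686.1 -56.   66. ]
[665. -57. 160.] [-29.  25.  41. 115. -47.  27. -42.]
[707. -55.  69.] [-23.  36.  35. 113. -68.  24. -24.]
[432.  38. 113.] [-29.  17.  30. 126. -24.  42.  19.]
[432.  51.  13.] [-19.  27.  15. 129. -33.  27.  26.]
x blue [679.9  40.4  66. ]
[658.  39. 160.] [-40.  24.  40. 116. -37.  24. -60.]
[701.  42.  69.] [-40.  39.  46. 115. -73.  26. -29.]
[435. -22. 113.] [-26.  19.  36. 125. -27.  44.  31.]
[434.  -9.  13.] [-12.  28.  17. 129. -33.  29.  34.]
y red [674.7 132.1  66. ]
[653. 131. 160.] [-26.  21.   7. 113.  11.  22.  65.]
[695. 133.  69.] [-22.  32.   4. 112.  19.  13.  57.]
[430.  97. 113.] [ -62.   28.   67.  127.  -45.   51. -144.]
[430. 111.  13.] [ -58.   45.   65.  131.  -68.   53. -123.]
y yellow [686.1 -56.   66. ]
[665. -57. 160.] [-10.  21.  14. 114. -21.  22. 113.]
[707. -55.  69.] [  7.  32.  -9
[... 194 characters left out ...]
  20.   4. 114.   3.  21.  81.]
[701.  42.  69.] [ -7.  31.  -3. 112.  20.  12.  66.]
[435. -22. 113.] [ -45.   29.   67.  126.  -43.   54. -129.]
[434.  -9.  13.] [ -43.   46.   65.  131.  -66.   54. -109.]
2 [-34.  29.  66. 122. -34.  51. -36.]
2 [-24.  35.  53. 126. -45.  41. -28.]
92 [-29.  24.  56. 121. -27.  48.  46.]
92 [-22.  33.  49. 126. -41.  39.  59.]
182 [-16.  19.  37. 121. -16.  45. 123.]
182 [ -2.  26.  20. 124. -17.  32. 122.]
-88 [ -34.   29.   67.  122.  -35.   52. -125.]
-88 [ -30.   42.   66.  126.  -55.   49. -107.]
[[   0.      -0.956   -0.294   79.034]
 [   1.       0.      -0.       0.717]
 [   0.      -0.294    0.956 -158.537]
 [   0.       0.       0.       1.   ]]
```

```bash
sed -i 's/^FL=.*/FL="x"/' h.py
cat >> h.py <<'E'
def pick(n):
    c,w=RC[n]; grip(72,20)
    movep(*tool(c,w,25,20,80)); move_l(*tool(c,w,25,20,0),speed=120)
    grip(40,20); print("width",current_grip_width(),"F",current_finger_force(),"pos err",(current_position()-tool(c,w,25,20,0)[0]).round(1))
    move_l(*tool(c,w,25,20,80),speed=120)
    print("width after lift",current_grip_width(),current_time_s())
def look(name,T=None):
    p,e=current_position(),current_eef_rot(); s=snapshot("wrist")
    M=np.eye(4);M[:3,:3]=R.from_euler("xyz",e,degrees=True).as_matrix();M[:3,3]=p
    s["T"]=M@s["tool_from_camera"]; pickle.dump(s,open(name+".pkl","wb"))
    cv2.imwrite(f"pics/{name}.png",s["pixels"][:,:,::-1]); return s
E
python3 - <<'E'
from h import *
pick("red")
movep(*tool(trayc(36),TYAW+90,SL,20,60))
look("carry_red")
print(current_time_s(),current_force())
E
```

```text
width 55.38846552023196 F 20.000909864902496 pos err [0.1 0.3 0.7]
width after lift 55.88106576197753 4.8917
6.0917 [-0.43331315  0.2387372  -0.93471136]
```

View pics/carry_red.png

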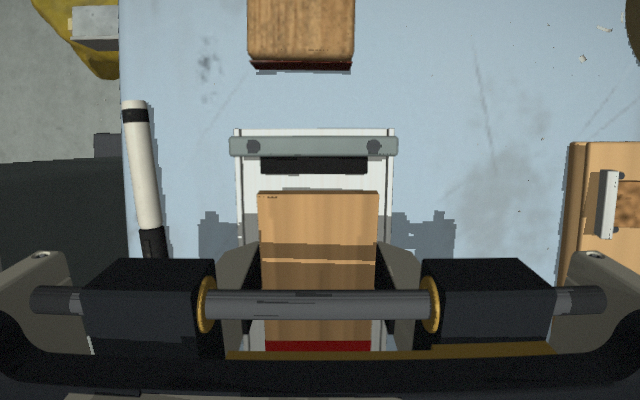

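The wrist view shows the board held straight: its plain end is at row 192, cols 258–378. The head stop is at rows 137–157 and cols 229–398, and the bar is at rows 157–173. I'll turn these into world positions using depth.

Run:
```python
from h import *
s=pickle.load(open("carry_red.pkl","rb"));P=cloud(s,s["T"])
g=lambda u,v:(R.from_euler("z",-TYAW,degrees=True).apply(P[v,u]-TRAY)).round(1)
print("board end (tray fr)",[g(u,194) for u in(265,318,372)],"edges",[g(u,225) for u in(259,261,265,370,374,377,379)])
print("nominal plain end top",60*np.cos(np.radians(SL))*2+36, )
print("headstop top",[g(u,v) for u in(240,315,388) for v in(140,147,153)])
print("headstop col x",[g(u,147) for u in(231,396)])
print("bar",[g(u,v) for u in(270,315,360) for v in(160,165,170,172)])
print("tray lips",[g(u,v) for v in(190,205) for u in(235,237,239,241,243,385,387,389,391,393)])
print(current_position()-tool(trayc(36),TYAW+90,SL,20,60)[0])
```

```text
board end (tray fr) [array([-22.3, 145.2,  87.4]), array([  1.9, 145.4,  89.2]), array([ 26.2, 145.3,  89.2])] edges [array([-25.9, 130.1,  85.2]), array([-24.8, 130.4,  86.5]), array([-23. , 130.2,  85.7]), array([ 26.3, 130. ,  85.2]), array([ 28. , 130.3,  86.2]), array([ 29.3, 130.4,  86.7]), array([ 45.5, 110.9,   5. ])]
nominal plain end top 154.97338336485723
headstop top [array([-43.7, 170.4,  39.8]), array([-43.8, 166.3,  40. ]), array([-43.9, 162.8,  40. ]), array([  0.2, 170.1,  39.9]), array([  0.2, 166.1,  41. ]), array([  0.2, 162.6,  39.5]), array([ 42.7, 170.1,  41. ]), array([ 42.9, 166.1,  40.6]), array([ 43. , 162.6,  40.5])]
headstop col x [array([-48.9, 166.4,  40.7]), array([ 47.8, 166.1,  39.8])]
bar [array([-29.1, 157.8,  19.9]), array([-29.1, 154.6,  20.2]), array([-29.3, 151.3,  19.9]), array([-29.1, 150.1,  21. ]), array([  0. , 157.7,  19.8]), array([  0. , 154.4,  18.5]), array([  0. , 151.2,  19.2]), array([  0. , 149.9,  19.1]), array([ 29. , 157.7,  20.9]), array([ 29.1, 154.5,  20.9]), array([ 29.2, 151.2,  20.6]), array([ 29.2, 149.9,  20.6])]
tray lips [array([-57.6, 135.7,   0.2]), array([-53.4, 137.2,  11.3]), array([-52.1, 137.2,  11.3]), array([-50.9, 137. ,  10.3]), array([-50.6, 136.4,   5.4]), array([ 49. , 136.1,   4.8]), array([ 49.2, 136.9,  10.9]), array([ 50.6, 136.9,  10.8]), array([ 52.1, 136.8,  10.2]), array([ 5.580e+01,  1.354e+02, -1.000e-01]), array([-58.2, 124.7,  -0.7]), array([-54.4, 126.4,   9.2]), array([-52.7, 126.6,  10.3]), array([-51.3, 126.6,  10.6]), array([-50.4, 126.2,   8.2]), array([ 48.8, 125.8,   7.3]), array([ 49.6, 126.4,  10.4]), array([ 50.6, 126.7,  12.1]), array([ 52.2, 126.5,  11.4]), array([ 56. , 124.6,   0.6])]
[ 0.77509996  0.17056291 -0.0985247 ]
```

```bash
cat >> h.py <<'E'
def place(yend,x=0,up0=60):
    c=trayc(yend,x); movep(*tool(c,TYAW+90,SL,20,up0))
    f0=current_force(); move_l(*tool(c,TYAW+90,SL,20,8),speed=100)
    move_l(*tool(c,TYAW+90,SL,20,0.5),speed=25)
    print("dF",(current_force()-f0).round(1))
    grip(63,20); hold(.3); move_l(*tool(c,TYAW+90,SL,20,80),speed=120)
E
python3 - <<'E'
from h import *
place(38,-1.5)
look("red1"); print(current_time_s())
s=snapshot("top");pickle.dump(s,open("top1.pkl","wb"))
E
```

```text
dF [-0.3  0.3  0.4]
9.0167
```

View pics/red1.png

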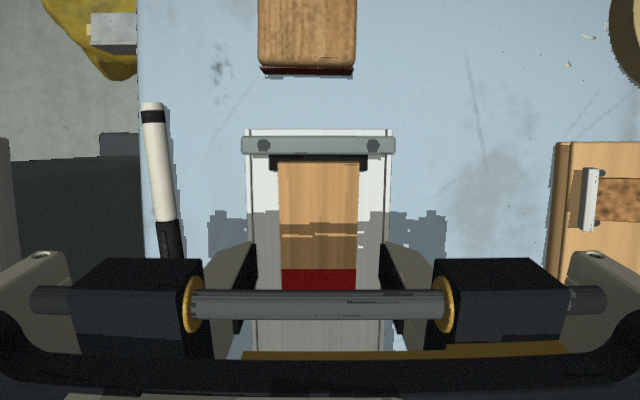

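Red lies straight on the bar: its plain end is at row 161, about 3 mm from the stop (row 155), and its edges are at cols 279–358. I'll measure it and pick yellow.

Run:
```python
from h import *
s=pickle.load(open("red1.pkl","rb"));P=cloud(s,s["T"])
g=lambda u,v:(R.from_euler("z",-TYAW,degrees=True).apply(P[v,u]-TRAY)).round(1).tolist()
for v in(163,200,230): print(v,[g(u,v) for u in(278,280,282,355,357,359)])
print("lips",[g(u,190) for u in(252,386)],"paint edge",g(320,267),g(320,269),"end",g(320,161))
t=pickle.load(open("top1.pkl","rb"));Q=cloud(t);h=cv2.cvtColor(t["pixels"],cv2.COLOR_RGB2HSV)
pick("yellow")
movep(*tool(trayc(-22),TYAW+90,SL,20,60))
s=look("carry_yel");P=cloud(s,s["T"]);print(current_time_s())
```

```text
163 [[-28.0, 154.7, 28.8], [-26.7, 154.7, 28.6], [-25.3, 154.7, 28.7], [24.3, 154.7, 28.5], [25.6, 154.7, 29.4], [27.0, 154.7, 28.7]]
200 [[-31.4, 125.3, 4.5], [-27.5, 128.7, 25.5], [-26.1, 128.6, 25.3], [25.1, 128.7, 25.4], [26.5, 128.7, 25.8], [30.4, 125.4, 5.2]]
230 [[-31.7, 102.0, 5.8], [-28.3, 106.2, 22.1], [-26.7, 106.5, 23.5], [25.8, 106.4, 23.0], [29.3, 102.1, 5.9], [-0.9, 166.4, 260.0]]
lips [[-51.0, 133.1, 5.0], [49.6, 133.9, 11.2]] paint edge [0.7, 76.9, 18.9] [0.7, 75.5, 19.2] end [0.5, 155.8, 24.1]
width 55.78826515920818 F 19.9817356467247 pos err [0.2 0.1 0.8]
width after lift 56.13556382539554 12.6417
13.7083
```

View pics/carry_yel.png

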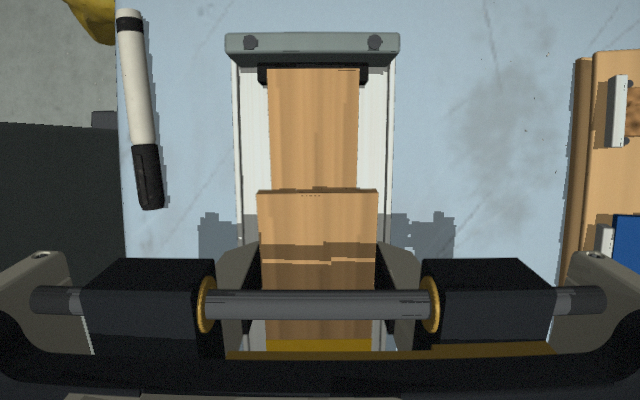

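Yellow is held just as red was (end row 190, cols 257–378), in line with red below it.

Run:
```python
from h import *
place(-23,-1.5)
look("yel1"); print(current_time_s())
pick("blue")
movep(*tool(trayc(-83),TYAW+90,SL,20,60)); look("carry_blue"); print(current_time_s())
a=cv2.imread("pics/yel1.png");b=cv2.imread("pics/carry_blue.png")
cv2.imwrite("pics/yb.png",cv2.resize(np.vstack([a[:370,100:600],b[:370,100:600]]),(400,592)))
```

```text
dF [1.7 0.4 2.1]
16.6333
width 55.827659198148766 F 20.001144111156464 pos err [0.2 0.2 0.8]
width after lift 55.54996753971301 20.3333
21.6167
```

View pics/yb.png

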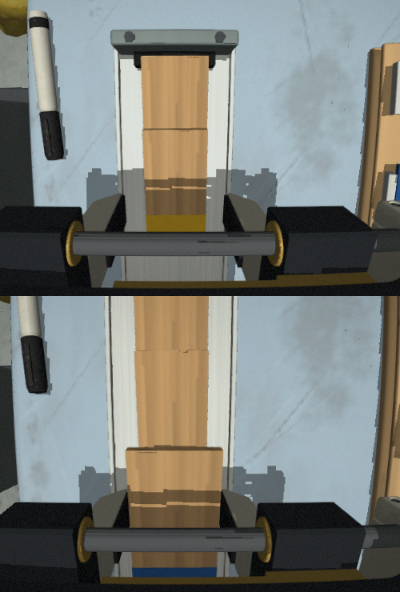

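Yellow lies in line over red, with its seam at panel row 129. Blue is held over yellow with a barely visible skew. Numeric check, then place.

```bash
cat >> h.py <<'E'
def edges(name,rows,c=320):
    s=pickle.load(open(name+".pkl","rb"));P=cloud(s,s["T"]);Q=R.from_euler("z",-TYAW,degrees=True).apply(P.reshape(-1,3)-TRAY).reshape(400,640,3)
    for v in rows:
        z0=Q[v,c,2]; l=r=c
        while l>0 and abs(Q[v,l-1,2]-z0)<7:l-=1
        while r<639 and abs(Q[v,r+1,2]-z0)<7:r+=1
        print(name,v,Q[v,c].round(1),"x",Q[v,l,0].round(1),Q[v,r,0].round(1),"mid",((Q[v,l,0]+Q[v,r,0])/2).round(1))
    return Q
E
python3 - <<'E'
from h import *
Q=edges("yel1",[90,130,180,200,220])
print(Q[150:172:1,320,1:].round(1).tolist())
edges("carry_blue",[195,205,215,225])
edges("carry_yel",[195,225])
E
```

```text
yel1 90 [  0.4 141.9  27.6] x -28.2 27.0 mid -0.6
yel1 130 [  0.5 115.9  24.4] x -0.9 27.2 mid 13.2
yel1 180 [ 0.5 82.  27.7] x -28.3 26.7 mid -0.8
yel1 200 [ 0.6 67.8 26. ] x -28.2 16.6 mid -5.8
yel1 220 [ 0.6 53.  23.8] x -23.7 27.0 mid 1.7
[[102.3, 22.8], [101.6, 22.3], [100.9, 21.0], [100.2, 22.3], [99.5, 21.5], [98.8, 20.8], [98.1, 21.3], [97.5, 21.3], [96.7, 20.8], [96.1, 21.2], [95.4, 22.7], [94.9, 26.8], [94.4, 30.3], [93.6, 28.5], [93.0, 28.7], [92.3, 28.8], [91.6, 28.3], [90.9, 28.2], [90.2, 28.4], [89.6, 28.7], [88.9, 28.1], [88.2, 28.2]]
carry_blue 195 [ 2.6 25.6 86.7] x -26.6 15.8 mid -5.4
carry_blue 205 [ 2.6 21.1 87.5] x -26.4 29.3 mid 1.5
carry_blue 215 [ 2.6 16.2 86.2] x -3.4 29.3 mid 12.9
carry_blue 225 [ 2.6 11.3 85.5] x -26.4 28.8 mid 1.2
carry_yel 195 [ 3.  86.5 87.6] x -26.3 29.1 mid 1.4
carry_yel 225 [ 3.  72.1 86. ] x -26.1 29.1 mid 1.5
```

Run:
```python
from h import *
place(-84,-1.5)
look("blue1"); print(current_time_s())
# look down at the blue end from the -y side (camera on +x tool side; yaw so that camera looks back on stop)
p=tray(0,-150,130); movep(p,[180,0,TYAW+90]); look("stop1"); print(current_time_s(),current_position()-p)
a=cv2.imread("pics/blue1.png");b=cv2.imread("pics/stop1.png")
cv2.imwrite("pics/bs.png",cv2.resize(np.vstack([a[:370,100:600],b[:370,100:600]]),(400,592)))
Q=edges("blue1",[90,180,220]); print(Q[150:172:2,320,1:].round(1).tolist())
```

```text
dF [ 1.2 -0.2  1.4]
24.5417
25.2 [-0.35055703  0.59348143 -0.49021215]
blue1 90 [ 0.4 80.9 27.6] x -28.1 27.0 mid -0.6
blue1 180 [ 0.5 21.1 28.3] x -28.3 26.8 mid -0.8
blue1 220 [ 0.6 -8.1 23.3] x -27.9 27.0 mid -0.5
[[41.3, 21.5], [40.0, 21.7], [38.6, 21.7], [37.1, 20.4], [35.8, 21.1], [34.4, 22.5], [33.4, 29.0], [32.0, 28.2], [30.6, 28.2], [29.3, 28.9], [27.9, 28.1]]
```

View pics/bs.png

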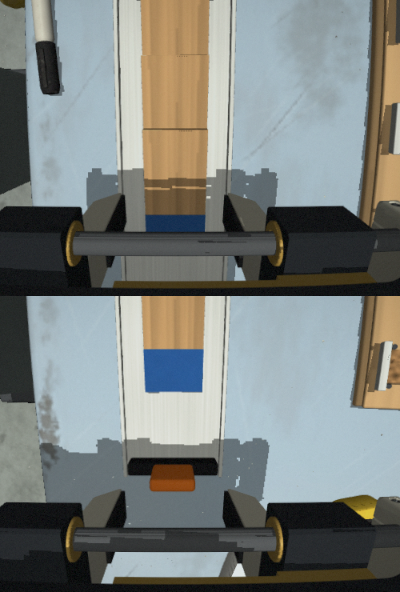

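All three boards lie in line. In the lower panel the blue end is at row 391 and the end stop's face at row 458, with the tab at (173,478). Next I measure both.

Run:
```python
from h import *
s=pickle.load(open("stop1.pkl","rb"));P=cloud(s,s["T"]);Q=R.from_euler("z",-TYAW,degrees=True).apply(P.reshape(-1,3)-TRAY).reshape(400,640,3)
for v in list(range(112,128,1))+list(range(198,248,2)): print(v,Q[v,316].round(1),Q[v,270].round(1),s["pixels"][v,316])
print([Q[228,u].round(1).tolist() for u in range(284,350,4)])
```

```text
112 [ -0.8 -79.9  14.4] [-37.9 -80.1   7. ] [ 40  87 149]
113 [ -0.8 -80.7  15. ] [-38.  -80.9   6.2] [ 46  94 153]
114 [ -0.8 -81.5  14.1] [-38.2 -81.7   5.7] [ 42  89 151]
115 [ -0.8 -82.2  14.7] [-38.2 -82.5   5.5] [ 50  97 154]
116 [ -0.8 -83.1  13.4] [-38.3 -83.3   5. ] [ 41  90 149]
117 [ -0.8 -83.9  12.8] [-38.2 -84.1   6.3] [ 41  89 151]
118 [ -0.8 -84.6  14.1] [-38.3 -84.9   5.7] [ 45  92 151]
119 [ -0.8 -85.4  13.5] [-38.5 -85.8   4.3] [109 131 167]
120 [ -0.8 -86.6   5.5] [-38.3 -86.5   5.5] [192 201 202]
121 [ -0.8 -87.4   6. ] [-38.4 -87.3   5.6] [218 220 209]
122 [ -0.8 -88.2   5.5] [-38.1 -88.    7.8] [217 219 210]
123 [ -0.8 -88.9   6.6] [-38.5 -89.    4.8] [220 222 213]
124 [ -0.8 -89.7   6.6] [-38.5 -89.7   5. ] [219 221 212]
125 [ -0.8 -90.6   6. ] [-38.4 -90.5   6.3] [219 220 211]
126 [ -0.8 -91.4   6.1] [-38.5 -91.3   6. ] [218 221 211]
127 [ -0.8 -92.2   6.2] [-38.5 -92.1   5.9] [219 221 212]
198 [  -0.9 -152.5    6.5] [ -41.  -152.9    5.3] [126 129 120]
200 [  -0.9 -154.5    5.9] [ -41.1 -154.7    5.2] [128 130 123]
202 [  -0.9 -154.8   11.1] [ -40.5 -155.1   
[... 1096 characters left out ...]
   72.2] [ -43.3 -192.3    1.1] [141  71  23]
240 [  -0.6 -163.9   71.4] [-4.350e+01 -1.948e+02 -1.000e-01] [136  66  15]
242 [  -0.6 -165.2   71.9] [-4.360e+01 -1.969e+02 -1.000e-01] [131  65  16]
244 [  -1.1 -198.     1.8] [ -43.5 -198.4    0.9] [107  90  80]
246 [  -1.1 -200.5    0.6] [ -43.7 -200.7    0.3] [100 109 117]
[[-30.2, -182.9, 0.1], [-20.1, -156.2, 68.4], [-17.3, -156.1, 68.5], [-14.5, -156.3, 68.1], [-11.7, -155.7, 69.6], [-8.9, -155.7, 69.7], [-6.2, -156.1, 68.6], [-3.4, -156.0, 68.9], [-0.6, -156.3, 68.1], [2.2, -155.9, 69.1], [4.9, -156.0, 68.9], [7.7, -155.9, 69.1], [10.4, -155.6, 69.9], [13.3, -156.1, 68.5], [16.1, -156.5, 67.5], [24.4, -182.6, 0.8], [28.2, -183.1, -0.6]]
```

Run:
```python
from h import *
o=[180,0,TYAW]
q=ik(tray(0,-162,110),o)
q2=ik(tray(0,-162,110),[180,0,TYAW+180]); print(np.round(q) if q is not None else 0,np.round(q2) if q2 is not None else 0, np.round(current_q()))
d=lambda a:9e9 if a is None else abs(np.array(a)-current_q()).max()
if d(q2)<d(q): o=[180,0,TYAW+180]
movep(tray(-.7,-162,110),o); grip(50,10); move_l(tray(-.7,-162,38),speed=120)
grip(5,10); p=current_position(); print(current_grip_width(),current_time_s()); f0=current_force()
move_l(tray(-.7,-162+60,38),speed=60); print((current_force()-f0).round(1))
for k in(64,66,67,68): move_l(tray(-.7,-162+k,38),speed=15); hold(.1); print(k,(current_force()-f0).round(1),(current_position()-p).round(1))
grip(45,10); hold(.2); move_l(tray(-.7,-162+68,130),speed=120)
movep(tray(0,-162,180),[180,0,TYAW+90]); look("fin"); print(current_time_s())
s=pickle.load(open("fin.pkl","rb"));P=cloud(s,s["T"]);Q=R.from_euler("z",-TYAW,degrees=True).apply(P.reshape(-1,3)-TRAY).reshape(400,640,3)
m=(abs(Q[...,0]+.8)<25)&(Q[...,1]<-60)&(Q[...,1]>-110)&(Q[...,2]>4)&(Q[...,2]<80)
v=np.unique(np.nonzero(m)[0]); print([(int(i),Q[i,320].round(1).tolist(),s["pixels"][i,320].tolist()) for i in v[::2]])
cv2.imwrite("pics/finc.png",cv2.resize(s["pixels"][:300,200:440,::-1],None,fx=2,fy=2))
```

```text
[ 11.  19.   5. 119.  -2.  42. -71.] [ 42.  23. -34. 117.  18.  45.  88.] [ 26.  18. -15. 117.   7.  45.   8.]
12.354911739146901 28.3583
[-0.3  1.1  2.4]
64 [0.1 0.1 4. ] [-2.2 65.2 -0. ]
66 [-0.  -0.8  3. ] [-2.3 67.1 -0. ]
67 [0.7 0.4 2.2] [-2.3 67.9 -0. ]
68 [ 0.1 -0.9  2.1] [-2.3 68.9 -0. ]
34.45
[(75, [2.7, -60.6, 15.7], [43, 90, 154]), (77, [2.7, -62.4, 17.2], [46, 93, 155]), (79, [2.7, -64.1, 16.8], [44, 93, 156]), (81, [2.7, -65.8, 16.4], [49, 97, 159]), (83, [2.7, -67.6, 16.6], [46, 96, 157]), (85, [2.7, -69.3, 15.3], [45, 94, 154]), (87, [2.7, -71.0, 14.7], [47, 95, 156]), (89, [2.7, -72.8, 16.0], [47, 93, 156]), (91, [2.7, -74.5, 14.8], [44, 93, 154]), (93, [2.7, -76.2, 14.1], [43, 89, 152]), (95, [2.7, -78.0, 14.3], [40, 86, 152]), (97, [2.7, -79.8, 14.9], [45, 93, 156]), (99, [2.7, -81.6, 13.3], [46, 95, 157]), (101, [2.7, -83.4, 13.9], [45, 93, 154]), (103, [2.7, -85.1, 14.3], [40, 89, 147]), (105, [2.6, -86.7, 27.7], [44, 30, 25]), (107, [2.4, -87.5, 69.7], [189, 97, 28]), (109, [2.4, -89.0, 72.3], [228, 131, 42]), (111, [2.4, -90.5, 70.4], [228, 144, 53]), (113, [2.4, -92.0, 70.8], [229, 144, 50]), (115, [2.4, -93.5, 71.2], [228, 139, 48]), (117, [2.4, -94.9, 72.3], [229, 134, 45]), (119, [2.4, -96.4, 72.2], [224, 119, 38]), (121, [2.4, -98.0, 71.7], [171, 90, 36]), (123, [2.8, -103.9, 4.9], [121, 124, 119]), (125, [2.8, -105.9, 3.9], [172, 176, 168]), (127, [2.8, -107.7, 4.7], [223, 224, 218]), (129, [2.8, -109.5, 5.8], [223, 225, 218])]
```

View pics/finc.png

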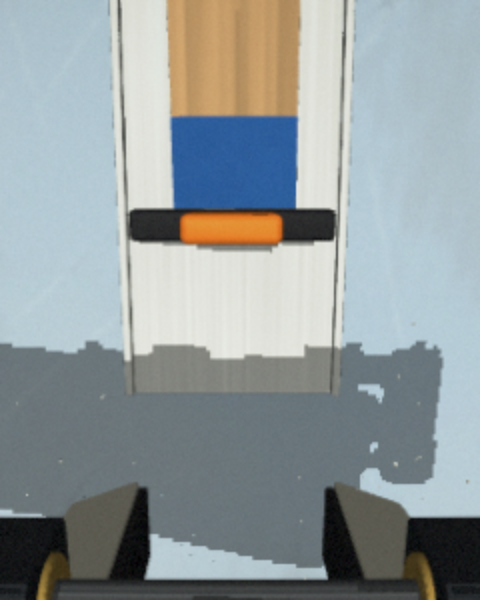

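The blue end meets the stop's black face (row 209), square and unshoved, with about 1 mm of gap at most. The gripper is clear, so I'm handing in.

```bash
python3 -c "
from bench import *
hold(.3); print(hand_in(), current_time_s())"
```

```text
the job is handed in; nothing more can be done
the job is handed in; nothing more can be done
```

I handed the job in, within the 72 s limit: red, yellow and blue are shingled in line with their painted ends about 60 mm apart and the end stop within about 1 mm of blue, but at the judged positions each upper board covers the painted end of the one below, so from above only blue's paint shows.

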